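# Put the brass bushing away and click the slide-lid case shut

## Task

Put the brass bushing into the open end of the blue parts case, setting it down inside rather than dropping it, and let go. Then push the white lid by its black rib along its channel, over the small orange end ridge, until it is fully home. Leave the other things on the bench where they are.

Things in the scene. Friction and masses are not known exactly. Their poses are not given: they have to be found in the camera images.
- case: Blue plastic parts case fixed to the bench, 180 (x) x 130 (y) x 63.5 mm high. Origin: centre of its underside, on the bench; x is the lid's closing direction, roughly to the robot's left (+y); z up. Floor 6 mm thick, side walls 6 mm. Inner face of the end wall that stops the lid: x = +85 mm. The wall at the other end, where the lid enters (x = -90 to -84 mm), ends 1 mm below the lid.
- case_mouth (a point): Middle of the end of the case that is open at the start, level with the ledges that carry the lid (x = +40, y = 0, z = 50 mm in the case's frame; axes as the case). 102 mm are open between the ledges (y = -51 to 51). Above each ledge a lip (underside z = 59.5, top 63.5 mm) keeps the lid in its channel. The case's floor is 44 mm below.
- rail_edge (a point): Middle of the lower edge, on the side the push comes from, of the fixed blue label rail that crosses over the case (in the case's frame x = -78, y = 0, z = 118 mm). The rail is 27 mm deep (x = -78 to -51), 24 mm high, on posts at y = -110 to -98 and 98 to 110. The rib ends below it: finish the push with the tool tilted 30 to 45 degrees, fingertips pointing forward (+x) and down under the rail.
- ridge (a joint): Small orange sprung end ridge on both ledges near the stop wall: crest at x = +66 mm in the case's frame, 16 mm long, 3.5 mm proud of the ledges. Value: how far it is pressed down, 0 (up) to 0.0045 m. The lid's front edge meets it about 25 mm before home; riding over it takes about 7 to 10 N of push, then it springs up into a groove under the lid.
- lid_rib (a point): Centre of the face to push (it looks to -x of the case) of the black push rib on the white lid, 71 mm above the bench; axes as the case. The rib is 12 thick x 60 wide x 26 mm high (58 to 84 mm above the bench). In the case's frame this point starts at x = -150 to -135 mm (lid drawn out 75 to 90 mm) and is at x = -60 mm with the lid fully home.
- bushing_brass_center (a point): Centre (18 mm up) of the brass bushing: upright cylinder 32 mm in diameter, 36 mm high, about 0.15 kg, standing on the bench, dark bore on top; z along its axis. The bushings stand in a row, in any order, at least 75 mm apart.
- bushing_steel_center (a point): Centre of a like bushing in grey steel (same size); leave it alone.
- bushing_red_center (a point): Centre of a like bushing in red plastic (same size); leave it alone.
- bushing_brass: The brass bushing's body; origin at the centre of its underside.
- lid: The white lid's body; 165 (x) x 115 x 8 mm, 0.14 kg, loose in the channel with 1.5 mm of play; origin at the centre of its underside, x towards its front edge. Its rear edge lies 20 mm behind the pushed face of the rib, its front edge 145 mm ahead of it.
- carton: Brown carton 110 x 160 x 70 mm, origin at the centre of its underside; leave it alone.
- wrench: Steel wrench lying on the bench; leave it alone.
- can: Upright can 66 mm in diameter, 120 mm high with a yellow label; origin at the centre of its underside; leave it alone.
- small_carton: Small white carton 60 x 90 x 40 mm, origin at the centre of its underside; leave it alone.
- screwdriver: Screwdriver lying on the bench; leave it alone.
Not all that is in view belongs to the job. What is meant by the lid is not turquoise, and is the smaller of those in its own colour.

How it is judged:
By the outcome, as a careful person would: the job done as asked, in the order asked, and still so for the second after the job is handed in, with the robot touching nothing.
It also fails if it takes over 50 s, if anything falls off the work surface, if the arm or the gripper's body presses on something with over 40 N, if the wrist force passes 120 N, or if a joint passes its speed limit or range.

## Robot

A 7-joint arm with a two-finger parallel gripper is mounted at the origin on the work surface. World frame = base frame: x ahead of the robot, y to its left, z up, the work surface at z = 0. Lengths are in m, angles in degrees, forces in N, time in s.
With the tool pointing down it reaches from about 0.425 to 0.875 m from the base axis. Payload 4.7 kg.
Tool frame: the origin (TCP) lies between the finger pads; the fingertips stand 19 mm ahead of it and the grasp point (between the pads) is the TCP; x points along the fingers, z is the direction in which the jaws open and shut, and the axes are right-handed (so a half turn about x gives the same grasp; the last joint's range is limited). The gripper opens to 87 mm and grips with 3 to 60 N. Pads are 19 mm wide; open, the fingers measure 117 mm over their backs; the gripper's body (75 mm by 190 mm) begins 51 mm behind the grasp point.
Start: joints at [-72.072, 18.392, -4.016, 83.108, 1.295, 78.541, -3.26], TCP at [0.191, 0.621, 0.242] pointing down, gripper open.
Joint ranges: [-163.93, 163.93], [-17.29, 119.83], [-79.2, 71.16], [3.27, 140.29], [-89.18, 269.18], [5.43, 117.66], [-154.24, 154.24]. Speed limits (degrees/s): [147.25, 147.25, 180, 180, 180, 180, 180].

## Interface

Orientations are given as [roll, pitch, yaw] about the fixed x, y, z axes, in that order (R = Rz(yaw) Ry(pitch) Rx(roll)).
In Python, from cell import monitor, read_camera, camera_model, env, regions_of gives the robot as it stands. The module is installed in compiled form; this text tells all that it offers.
- The arm moves only by the tool step_arm, never from a script. Its argument "deltas" is a list of rows, each a list of 5 numbers: the gripper's target within -1 to 1 (fully open at 1, half-way at 0, shut at -1), then the shift along the tool's x, y, z in m, then the turn about the tool's x in degrees. A call has 1 to 12 rows; each row is the pose to reach, as a shift and turn from the pose commanded when the call began, along the tool's axes at that moment; what a row does not reach only later rows make up. A row lasts 1/8 s, in which the tool goes at most 62.5 mm and 10.7 degrees, less where a joint would pass 70% of its speed; a pose out of reach is approached as far as the arm can. A call with a gripper value outside its range is refused whole. The fingers move at their own pace and stop on an object; "newtons" is the grip in N (left out, the last holds). Time passes only in rows, so rows that repeat a pose let the fingers close. It gives the time, the measured TCP pose, the force and the opening at its end, in the units of the state.
- monitor.get_obs(): the state, without advancing time (a new reading comes with each control period).
- read_camera(name): name is "scene" or "top" or "wrist"; returns (picture, depth): 384x512x3 uint8, red, green, blue; 384x512 float32, m along the optical axis (not along the pixel's ray), 0 where there is no reading.
- camera_model(name): a dict with "fx", "fy", "cx", "cy" (pixels), "xyz" and "attitude" of the camera in the world. Camera axes: x right, y down, z forward; pixel columns grow to the right and rows downward; lengths in m; the calibration is good to about 2 mm. A picture is of the moment at which its call begins: read the wrist's pose just before it. camera_model takes no time and is no camera call; for the wrist camera it gives the pose at the moment of the call.
- env.sign_off(): hands the job in, once; it reports no verdict.
Trained networks look in the newest picture that a camera, given by its name, has taken for a name from the list of things; names that differ only in an ending like _2 or _b are one class to them, and where a whole thing is asked for, a point or a joint stands for the part that bears it (a point fixed in the world has none). Each returns a list of dicts, best first, with "p" (0 to 1); they miss things now and then, are a little off and sometimes report something else, mostly with a low value. They report only what shows in the picture. A call takes as long as a camera call. They do not tell look-alikes from the thing itself.
- regions_of(camera, thing): "pixels" (384x512 bool, what is visible of it) and "pixel" ([column, row] in pixels, amid what is visible of it).
The state is a dict: "time_s": time; "qpos": joint angles; "joint_velocities": joint speeds; "effort": joint torques, N m; "tool_pos": TCP position; "tool_rot": TCP orientation; "force": force on the tool from outside, world axes, zero at the start; "wrist_torque": the same for the moment, N m; "grip_width": finger opening in m.
Only numpy, scipy, OpenCV 4.12 (cv2) and the standard library are available. Lean on these libraries where they do the work, as an engineer would, in place of code of your own. Each camera call takes 0.05 s, during which the arm holds its last target. There are 200 camera calls.

## Working session

There is one attempt and no reset: what is moved stays moved. The work goes in short steps, Python scripts to look and compute and a tool call to move; the robot and the scene stay as the last step left them, time stands still between calls to the robot, and variables do not carry over. Pictures are saved under pics/ and viewed, about 8 in all and at most 12, crops included, and the job is handed in when it is done.

Besides the shell and the picture viewer there is one more tool, called after "Call:" as name(argument=value, ...), one argument or row to a line, values as JSON. step_arm: Moves the arm, as the interface text tells. Its arguments: {"type":"object","properties":{"deltas":{"type":"array"},"newtons":{"type":"number"}},"required":["deltas"]}

```bash
mkdir -p pics; cat > h.py <<'E'
import numpy as np,cv2
from scipy.spatial.transform import Rotation as R
from cell import monitor, read_camera, camera_model, env, regions_of
def rot(m):
    a=np.array(m['attitude'],float)
    return a if a.shape==(3,3) else (R.from_euler('xyz',a,degrees=True).as_matrix() if a.size==3 else R.from_quat(a).as_matrix())
def cloud(d,m):
    v,u=np.mgrid[:384,:512]
    p=np.stack([(u-m['cx'])/m['fx']*d,(v-m['cy'])/m['fy']*d,d],-1)
    return p@rot(m).T+np.array(m['xyz'])
E
python3 - <<'E'
from h import *
print(monitor.get_obs())
for c in ['scene','top']:
    m=camera_model(c);print(m)
    p,d=read_camera(c);np.savez(f'/tmp/{c}.npz',p=p,d=d)
    cv2.imwrite(f'pics/{c}0.png',cv2.resize(p[:,:,::-1],(768,576)))
    P=cloud(d,m)
    for t in ['case','lid','lid_rib','bushing_brass','bushing_steel_center','bushing_red_center','rail_edge','carton']:
        try:
            for r in regions_of(c,t)[:4]:
                q=P[r['pixels']&(d>0)]
                print(c,t,round(r['p'],2),np.round(r['pixel']),r['pixels'].sum(),np.round(np.median(q,0),3),np.round(q.min(0),3),np.round(q.max(0),3))
        except Exception as e: print(c,t,e)
E
```

```text
{'time_s': 0.0, 'qpos': array([-72.07134546,  18.43735794,  -4.01668541,  83.17585354,
         1.29441762,  78.54065642,  -3.25976278]), 'joint_velocities': array([-0.03922403, -0.03929849,  0.00816307,  0.04287537, -0.00162571,
       -0.07164419, -0.07673732]), 'effort': array([-2.23014190e-04, -4.91287494e+01, -4.03892007e-01, -3.12529421e+01,
       -6.38487772e-02,  4.39742999e-02,  1.68816932e-04]), 'tool_pos': array([0.19122892, 0.62068428, 0.24047259]), 'tool_rot': array([-177.42056363,   89.89123932, -104.53823155]), 'force': array([-0.27881839,  0.36243089,  0.44463051]), 'wrist_torque': array([0.05205142, 0.016933  , 0.03701097]), 'grip_width': 0.08683152475499331}
{'fx': 482.983059027868, 'fy': 482.983059027868, 'cx': 256.37408666190237, 'cy': 192.9193582232217, 'xyz': array([1.48710282, 0.01997242, 1.16479163]), 'attitude': array([-138.48549167,   -0.46754921,   90.70689738])}
scene case 0.87 [295. 216.] 3248 [0.616 0.123 0.047] [ 0.398  0.016 -0.005] [0.714 0.248 0.15 ]
scene lid 0.8 [259. 216.] 1292 [0.599 0.022 0.059] [ 0.522 -0.049 -0.001] [0.667 0.131 0.145]
scene 
[... 2462 characters left out ...]
ng_red_center 0.68 [343. 162.] 104 [ 0.628 -0.242  0.034] [ 0.616 -0.257  0.003] [ 0.645 -0.228  0.041]
top bushing_red_center 0.35 [256. 178.] 1635 [0.593 0.024 0.058] [ 0.526 -0.05   0.047] [0.666 0.129 0.145]
top rail_edge 0.72 [254. 180.] 1656 [0.595 0.023 0.058] [ 0.526 -0.05  -0.002] [0.672 0.136 0.087]
top rail_edge 0.59 [225. 191.] 3010 [0.559 0.134 0.023] [ 0.468  0.002 -0.007] [0.715 0.243 0.148]
top carton 0.64 [120. 164.] 2404 [0.64  0.422 0.069] [ 0.589  0.348 -0.005] [0.724 0.544 0.077]
top carton 0.4 [223. 189.] 2972 [0.559 0.136 0.028] [ 0.471  0.002 -0.006] [0.715 0.243 0.148]
top carton 0.28 [340. 220.] 81 [ 0.455 -0.214  0.036] [ 0.441 -0.228  0.008] [ 0.467 -0.202  0.041]
```

View pics/top0.png

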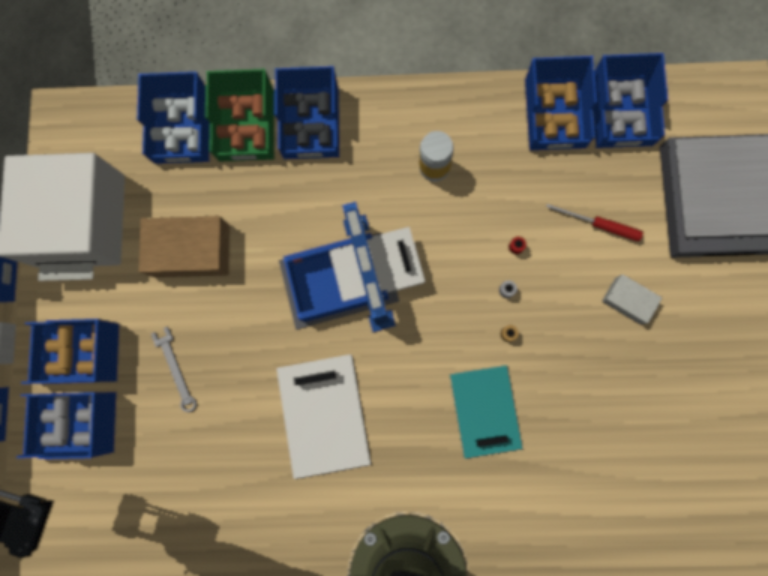

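View pics/scene0.png

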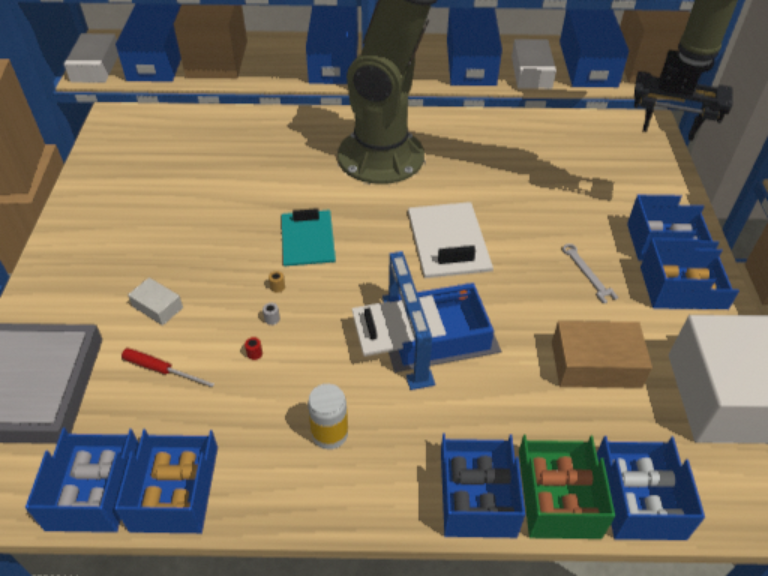

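The top view shows three lid candidates:
- White, in the case: rib at (405,258).
- White, on the bench: larger, at (323,415).
- Turquoise: (487,412).

The one in the case is the smaller white one, so it is the lid meant. Brass is the bushing at (510,334), with steel at (508,290) and red at (518,245). Next I'll fit the case pose and check it on one crop.

```bash
python3 - <<'E'
from h import *
allp={}
for c in ['top','scene']:
    z=np.load(f'/tmp/{c}.npz');p,d=z['p'],z['d'];m=camera_model(c);P=cloud(d,m)
    X,Y,Z=P[...,0],P[...,1],P[...,2]
    roi=(X>.45)&(X<.75)&(Y>-.08)&(Y<.28)&(d>0)
    rail=roi&(Z>.13)&(Z<.155); 
    dark=p.max(2)<70
    rib=roi&(Z>.076)&(Z<.092)&dark
    lip=roi&(Z>.058)&(Z<.07)&(p[...,2].astype(int)-p[...,0]>40)
    for n,k in (('rail',rail),('rib',rib),('lip',lip)):
        q=P[k]; r=cv2.minAreaRect((q[:,:2]*1000).astype(np.float32)); print(c,n,k.sum(),np.round(q.mean(0),4),np.round(r[0],1),np.round(r[1],1),round(r[2],1))
    for n,(x,y) in dict(brass=(.455,-.215),steel=(.543,-.216),red=(.628,-.242)).items():
        k=(np.hypot(X-x,Y-y)<.03)&(Z>.03)&(Z<.045); q=P[k]
        print(c,n,k.sum(),np.round((q.min(0)+q.max(0))/2,4),np.round(np.ptp(q,axis=0),3),np.round(cv2.minEnclosingCircle((q[:,:2]*1000).astype(np.float32))[0],1))
    if c=='top': cr=p[120:240,170:370]; cv2.imwrite('pics/crop.png',cv2.resize(cr[:,:,::-1],(800,480),interpolation=cv2.INTER_CUBIC))
E
```

```text
top rail 788 [0.5872 0.0588 0.1415] [589.6  59.3] [221.6  27.9] 13.6
top rib 73 [ 0.596  -0.0111  0.0825] [551.7   2.2] [ 33.7 158.7] 72.9
top lip 426 [0.5623 0.1487 0.0628] [572.5 124.5] [128.7 175.8] 13.6
top brass 92 [ 0.4551 -0.2172  0.0358] [0.03  0.029 0.011] [ 454.4 -217.6]
top steel 90 [ 0.5421 -0.2188  0.0356] [0.03 0.03 0.01] [ 542.6 -219. ]
top red 88 [ 0.6316 -0.2446  0.0356] [0.032 0.031 0.011] [ 631.4 -244. ]
scene rail 668 [0.5981 0.0645 0.1426] [588.8  63. ] [223.   29.1] 14.0
scene rib 68 [ 0.6061 -0.0063  0.0834] [602.5  18.2] [210.2  70. ] 13.6
scene lip 452 [0.584  0.1415 0.064 ] [577.8 127.6] [214.9 180.1] 13.3
scene brass 72 [ 0.4551 -0.2145  0.0368] [0.036 0.03  0.012] [ 455.2 -216.6]
scene steel 80 [ 0.5423 -0.2154  0.0362] [0.037 0.031 0.012] [ 542.3 -217.2]
scene red 90 [ 0.6316 -0.2396  0.036 ] [0.034 0.03  0.012] [ 631.2 -240. ]
```

View pics/crop.png

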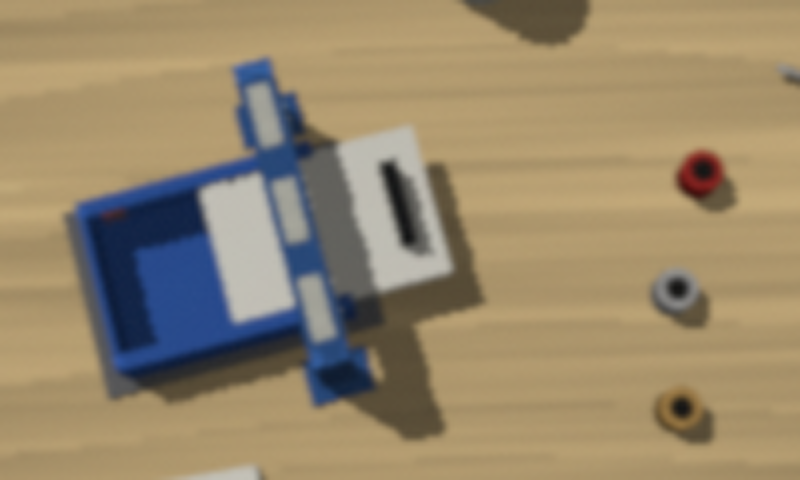

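The crop confirms it: small white lid with black rib at (400,205) in the blue case, brass bushing at (680,408), steel and red above it. Case origin ≈ (0.574, 0.124), with case x pointing at about 103.6° yaw. Two fits agree.

```bash
cat >> h.py <<'E'
C=np.array([.5735,.124,0]);A=np.radians(103.6);U=np.array([np.cos(A),np.sin(A),0]);V=np.array([-np.sin(A),np.cos(A),0])
def case2w(x,y,z): return C+U*x+V*y+np.array([0,0,z])
def tool():
    o=monitor.get_obs();return np.array(o['tool_pos']),R.from_euler('xyz',o['tool_rot'],degrees=True).as_matrix(),o
def deltas(*ws):
    p,r,o=tool();print('t',o['time_s'],'p',np.round(p,4),'toolx',np.round(r[:,0],3),'y',np.round(r[:,1],3),'z',np.round(r[:,2],3),'q',np.round(o['qpos'],1),'F',np.round(o['force'],1),'w',round(o['grip_width'],4))
    jaw=np.degrees(np.arctan2(r[1,2],r[0,2]));print('jaw yaw',round(jaw,1),'turn to case y (mod180), world yaw:',round((13.6-jaw+90)%180-90,1),'(turn about tool x = minus that)')
    for w in ws: print(np.round(w,4),'->',np.round(r.T@(np.array(w)-p),4))
E
python3 - <<'E'
from h import *
deltas([.50,.2,.26],[.455,-.217,.16],case2w(46,0,0)/1 if 0 else case2w(.046,0,.16))
E
```

```text
t 0.9 p [0.1914 0.6212 0.2416] toolx [ 0.  0. -1.] y [-0.956  0.294 -0.   ] z [0.294 0.956 0.   ] q [-72.1  18.4  -4.   83.1   1.3  78.5  -3.3] F [0.6 0.9 0. ] w 0.0868
jaw yaw 72.9 turn to case y (mod180), world yaw: -59.3 (turn about tool x = minus that)
[0.5  0.2  0.26] -> [-0.0184 -0.4189 -0.3117]
[ 0.455 -0.217  0.16 ] -> [ 0.0815 -0.4987 -0.7235]
[0.5627 0.1687 0.16  ] -> [ 0.0816 -0.488  -0.3232]
```

Call:
step_arm(
  deltas=[
    [0.4,-0.018,-0.42,-0.31,59.3],
    [0.4,-0.018,-0.42,-0.31,59.3],
    [0.4,-0.018,-0.42,-0.31,59.3],
    [0.4,-0.018,-0.42,-0.31,59.3],
    [0.4,-0.018,-0.42,-0.31,59.3],
    [0.4,-0.018,-0.42,-0.31,59.3],
    [0.4,-0.018,-0.42,-0.31,59.3],
    [0.4,-0.018,-0.42,-0.31,59.3],
    [0.4,-0.018,-0.42,-0.31,59.3],
    [0.4,0.04,-0.5,-0.72,59.3],
    [0.4,0.08,-0.5,-0.7235,59.3],
    [0.4,0.08,-0.499,-0.7235,59.3],
  ],
)

```text
time_s: 2.4
tool_pos: [0.4815, 0.0173, 0.2207]
tool_rot: [8.6, 89.9, 22.2]
force: [1.1, -0.6, -0.7]
grip_width: 0.0611
```

```bash
python3 - <<'E'
from h import *
deltas([.455,-.217,.16])
E
```

```text
t 2.4 p [0.4815 0.0173 0.2207] toolx [ 0.001  0.001 -1.   ] y [-0.235  0.972  0.   ] z [0.972 0.235 0.001] q [-36.2  -2.8  30.3 108.9   1.4  73.4   7.3] F [ 1.1 -0.6 -0.7] w 0.0611
jaw yaw 13.6 turn to case y (mod180), world yaw: 0.0 (turn about tool x = minus that)
[ 0.455 -0.217  0.16 ] -> [ 0.0605 -0.2215 -0.0809]
```

Call:
step_arm(
  deltas=[
    [0.4,0.03,-0.2215,-0.08,0],
    [0.4,0.06,-0.2215,-0.08,0],
    [0.4,0.06,-0.2215,-0.08,0],
    [0.4,0.06,-0.2215,-0.08,0],
    [0.4,0.06,-0.2215,-0.08,0],
    [0.4,0.06,-0.2215,-0.08,0],
    [0.4,0.06,-0.2215,-0.08,0],
  ],
)

```text
time_s: 3.28
tool_pos: [0.4568, -0.2132, 0.1611]
tool_rot: [25.9, 89.9, 39.6]
force: [0.2, 0.8, -1.1]
grip_width: 0.061
```

```bash
python3 - <<'E'
from h import *
m=camera_model('wrist');p,d=read_camera('wrist');P=cloud(d,m)
cv2.imwrite('pics/w1.png',p[:,:,::-1])
k=(np.hypot(P[...,0]-.455,P[...,1]+.217)<.03)&(P[...,2]>.03)&(P[...,2]<.042)&(d>0)
q=P[k];print(k.sum(),m)
if len(q)>10: print((q.min(0)+q.max(0))/2,np.ptp(q,axis=0),cv2.minEnclosingCircle((q[:,:2]*1000).astype(np.float32)))
for r in regions_of('wrist','bushing_brass')[:3]:
    q=P[r['pixels']&(d>0)];print(r['p'],r['pixel'],np.median(q,0))
deltas([.455,-.217,.026])
E
```

```text
1078 {'fx': 335.79398630263375, 'fy': 335.79398630263375, 'cx': 253.152701409408, 'cy': 193.7921644005713, 'xyz': array([ 0.43613667, -0.13065004,  0.30383044]), 'attitude': array([1.62151167e+02, 1.53349846e-02, 1.37635167e+01])}
[ 0.45412211 -0.2140356   0.03391119] [0.03132924 0.03123281 0.00755001] ((454.09893798828125, -213.8733367919922), 15.807372093200684)
0.87 [248.7, 191.4] [ 0.45323887 -0.21031219  0.03533547]
t 3.375 p [ 0.4566 -0.2135  0.1611] toolx [ 0.001  0.    -1.   ] y [-0.237  0.971  0.   ] z [0.971 0.237 0.001] q [-22.1   4.   46.3 110.9  -3.2  66.3  39.2] F [ 0.7 -0.2  0.3] w 0.0609
jaw yaw 13.7 turn to case y (mod180), world yaw: -0.1 (turn about tool x = minus that)
[ 0.455 -0.217  0.026] -> [ 0.1351 -0.003  -0.0025]
```

Call:
step_arm(
  deltas=[
    [0.4,0.06,-0.001,-0.002,0],
    [0.4,0.11,-0.001,-0.002,0],
    [0.4,0.135,-0.001,-0.002,0],
    [0.4,0.135,-0.001,-0.002,0],
    [-0.5,0.135,-0.001,-0.002,0],
    [-0.5,0.135,-0.001,-0.002,0],
    [-0.5,0.135,-0.001,-0.002,0],
    [-0.5,0.135,-0.001,-0.002,0],
  ],
  newtons=20,
)

```text
time_s: 4.38
tool_pos: [0.4548, -0.2163, 0.0264]
tool_rot: [-4.8, 89.9, 8.8]
force: [-1.2, 0.2, 2.7]
grip_width: 0.0316
```

```bash
python3 - <<'E'
from h import *
deltas([.455,-.217,.23],case2w(.046,0,.23),case2w(.046,0,.07),case2w(.046,0,.034))
E
```

```text
t 4.375 p [ 0.4548 -0.2163  0.0264] toolx [ 0.001  0.    -1.   ] y [-0.235  0.972 -0.   ] z [0.972 0.235 0.001] q [-17.2  17.   44.4 117.7 -15.3  50.9  49.3] F [-1.2  0.2  2.7] w 0.0316
jaw yaw 13.6 turn to case y (mod180), world yaw: 0.0 (turn about tool x = minus that)
[ 0.455 -0.217  0.23 ] -> [-0.2036 -0.0007  0.0003]
[0.5627 0.1687 0.23  ] -> [-0.2033  0.3489  0.1956]
[0.5627 0.1687 0.07  ] -> [-0.0433  0.3489  0.1954]
[0.5627 0.1687 0.034 ] -> [-0.0073  0.3489  0.1953]
```

Call:
step_arm(
  deltas=[
    [-0.5,-0.06,0,0,0],
    [-0.5,-0.12,0,0,0],
    [-0.5,-0.18,0,0,0],
    [-0.5,-0.203,0.02,0.01,0],
    [-0.5,-0.203,0.07,0.04,0],
    [-0.5,-0.203,0.12,0.07,0],
    [-0.5,-0.203,0.17,0.1,0],
    [-0.5,-0.203,0.22,0.13,0],
    [-0.5,-0.203,0.27,0.16,0],
    [-0.5,-0.203,0.32,0.185,0],
    [-0.5,-0.203,0.349,0.195,0],
    [-0.5,-0.203,0.349,0.195,0],
  ],
)

```text
time_s: 5.88
tool_pos: [0.5609, 0.1724, 0.2277]
tool_rot: [168.9, 89.9, -177.2]
force: [1.3, -0.4, -1.7]
grip_width: 0.0315
```

```bash
python3 - <<'E'
from h import *
m=camera_model('wrist');p,d=read_camera('wrist');P=cloud(d,m);cv2.imwrite('pics/w2.png',p[:,:,::-1])
L=(P-C)@np.array([U,V,[0,0,1]]).T
X,Y,Z=L[...,0],L[...,1],L[...,2]
roi=(d>0)&(abs(Y)<.04)&(X>-.04)&(X<.12)
for n,k in (('endwall',roi&(Z>.06)&(Z<.067)),('lid',roi&(Z>.053)&(Z<.0625)),('floor',roi&(Z<.012)&(Z>0))):
    q=L[k];print(n,len(q),np.round(np.percentile(q,[1,50,99],axis=0),4) if len(q) else '')
k=(d>0)&(abs(X)<.08)&(Z>.06)&(Z<.067);q=L[k];print(np.round(np.percentile(q,[1,99],axis=0),4))
deltas(case2w(.046,0,.06),case2w(.046,0,.034))
E
```

```text
endwall 551 [[-0.0065 -0.0394  0.0601]
 [ 0.089   0.0003  0.063 ]
 [ 0.0919  0.0389  0.0646]]
lid 578 [[-0.0156 -0.0396  0.0532]
 [ 0.0004 -0.0015  0.0589]
 [ 0.092   0.0391  0.0625]]
floor 7272 [[-1.610e-02 -3.920e-02  4.000e-04]
 [ 4.680e-02 -1.000e-04  5.200e-03]
 [ 1.167e-01  3.920e-02  7.100e-03]]
[[-0.0349 -0.0653  0.0602]
 [ 0.0789  0.0642  0.0646]]
t 5.925 p [0.5612 0.1696 0.2279] toolx [-0.001 -0.001 -1.   ] y [-0.237  0.971 -0.001] z [ 0.971  0.237 -0.002] q [-45.2  11.8  29.7  94.6  -5.9  75.3  -0.8] F [ 0.1 -0.6 -1.6] w 0.0314
jaw yaw 13.7 turn to case y (mod180), world yaw: -0.1 (turn about tool x = minus that)
[0.5627 0.1687 0.06  ] -> [ 0.1679 -0.001   0.0015]
[0.5627 0.1687 0.034 ] -> [ 0.1939 -0.001   0.0015]
```

View pics/w2.png

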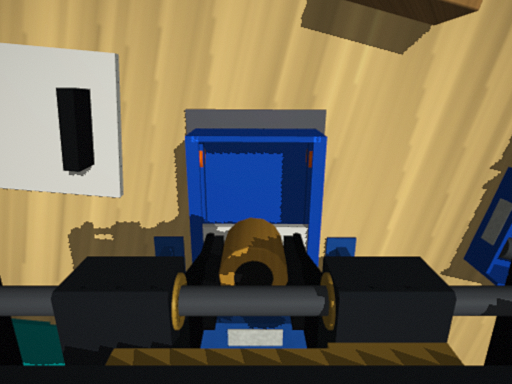

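The bushing is held upright between the fingers at (252,250). The case cavity lies squarely ahead, with its orange ridges at (202,158) and (311,158). Lowering now.

Call:
step_arm(
  deltas=[
    [-0.5,0.05,-0.001,0.001,0],
    [-0.5,0.1,-0.001,0.001,0],
    [-0.5,0.14,-0.001,0.001,0],
    [-0.5,0.17,-0.001,0.001,0],
    [-0.5,0.185,-0.001,0.001,0],
    [-0.5,0.191,-0.001,0.001,0],
    [-0.5,0.193,-0.001,0.001,0],
    [-0.5,0.193,-0.001,0.001,0],
  ],
)

```text
time_s: 6.92
tool_pos: [0.5638, 0.1681, 0.0368]
tool_rot: [12.9, 89.9, 26.5]
force: [-0.1, 0.5, -1.0]
grip_width: 0.0318
```

Call:
step_arm(
  deltas=[
    [-0.5,0.002,0,0,0],
    [-0.5,0.003,0,0,0],
    [-0.5,0.004,0,0,0],
    [-0.5,0.004,0,0,0],
  ],
)

```text
time_s: 7.42
tool_pos: [0.5632, 0.1681, 0.0324]
tool_rot: [68.0, 90.0, 81.6]
force: [-3.2, -0.4, 5.5]
grip_width: 0.0314
```

Call:
step_arm(
  deltas=[
    [0.2,0,0,0,0],
    [0.2,0,0,0,0],
    [0.2,0,0,0,0],
    [0.2,-0.03,0,0,0],
    [0.2,-0.08,0,0,0],
    [0.2,-0.14,0,0,0],
    [0.2,-0.2,0,0,0],
    [0.2,-0.22,0,0,0],
    [0.2,-0.22,0,0,0],
  ],
)

```text
time_s: 8.55
tool_pos: [0.5641, 0.1682, 0.2536]
tool_rot: [14.1, 89.8, 27.7]
force: [-0.3, -0.7, -0.7]
grip_width: 0.0524
```

```bash
python3 - <<'E'
from h import *
m=camera_model('wrist');p,d=read_camera('wrist');P=cloud(d,m)
L=(P-C)@np.array([U,V,[0,0,1]]).T
X,Y,Z=L[...,0],L[...,1],L[...,2]
k=(d>0)&(np.hypot(X-.046,Y)<.035)&(Z>.03)&(Z<.05);q=L[k];print(len(q),np.round(np.percentile(q,[1,50,99],axis=0),4))
cv2.imwrite('pics/w3.png',p[:,:,::-1])
deltas(case2w(-.2,0,.25))
E
```

```text
686 [[ 0.0332 -0.0143  0.0309]
 [ 0.0488 -0.0001  0.0415]
 [ 0.063   0.015   0.0435]]
t 8.6 p [0.5631 0.168  0.2516] toolx [ 0.  0. -1.] y [-0.235  0.972  0.   ] z [0.972 0.235 0.001] q [-45.5  11.1  30.3  92.6  -5.7  77.8  -0.8] F [-0.2  0.  -1.2] w 0.052
jaw yaw 13.6 turn to case y (mod180), world yaw: 0.0 (turn about tool x = minus that)
[ 0.6205 -0.0704  0.25  ] -> [ 1.600e-03 -2.452e-01 -1.000e-04]
```

View pics/w3.png

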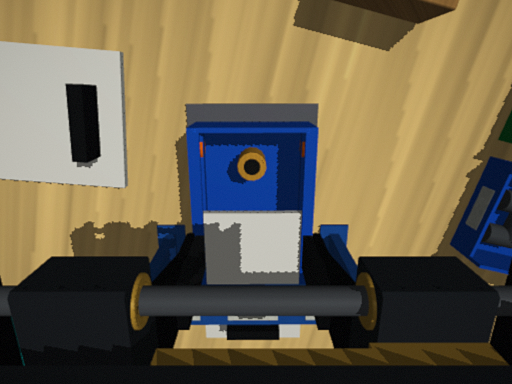

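The brass bushing stands upright inside the case: its top is at z≈42 mm and its centre at case (0.048, 0). The move interface has no tilt axis. I'll check how the arm behaves at its reach limit, so first I need the free space towards +y.

```bash
python3 - <<'E'
from h import *
for c in ['scene','top']:
    z=np.load(f'/tmp/{c}.npz');d=z['d'];P=cloud(d,camera_model(c))[d>0]
    q=P[(P[:,2]>.15)&(P[:,1]>.3)&(P[:,0]<.6)]
    b,n=np.unique(np.floor(q/.15).astype(int),axis=0,return_counts=True)
    print(c,[(tuple((i*.15).round(2).tolist()),int(k)) for i,k in zip(b,n) if k>15])
deltas([.3,.55,.35],[0,.6,.4],[-.1,.58,.45])
E
```

```text
scene [((0.0, 0.45, 0.3), 46), ((0.15, 0.45, 0.15), 76), ((0.15, 0.45, 0.3), 873), ((0.15, 0.45, 0.45), 293), ((0.15, 0.6, 0.15), 100), ((0.15, 0.6, 0.3), 1057), ((0.15, 0.6, 0.45), 509)]
top [((0.0, 0.45, 0.15), 18), ((0.0, 0.45, 0.3), 172), ((0.15, 0.45, 0.15), 56), ((0.15, 0.45, 0.3), 936)]
t 8.6 p [0.5631 0.168  0.2516] toolx [ 0.  0. -1.] y [-0.235  0.972  0.   ] z [0.972 0.235 0.001] q [-45.5  11.1  30.3  92.6  -5.7  77.8  -0.8] F [-0.2  0.  -1.2] w 0.052
jaw yaw 13.6 turn to case y (mod180), world yaw: 0.0 (turn about tool x = minus that)
[0.3  0.55 0.35] -> [-0.0983  0.4332 -0.1659]
[0.  0.6 0.4] -> [-0.1485  0.5522 -0.4458]
[-0.1   0.58  0.45] -> [-0.1985  0.5563 -0.5476]
```

Call:
step_arm(
  deltas=[
    [-1,-0.05,0.05,-0.02,0],
    [-1,-0.1,0.43,-0.165,0],
    [-1,-0.1,0.43,-0.165,0],
    [-1,-0.1,0.43,-0.165,0],
    [-1,-0.1,0.43,-0.165,0],
    [-1,-0.1,0.43,-0.165,0],
    [-1,-0.1,0.43,-0.165,0],
    [-1,-0.2,0.55,-0.45,0],
    [-1,-0.2,0.555,-0.54,0],
    [-1,-0.2,0.555,-0.54,0],
    [-1,-0.2,0.555,-0.54,0],
    [-1,-0.2,0.555,-0.54,0],
  ],
)

```text
time_s: 10.1
tool_pos: [0.0259, 0.5623, 0.4205]
tool_rot: [-104.8, 89.8, -91.2]
force: [0.5, 0.8, 1.3]
grip_width: 0.0001
```

```bash
python3 - <<'E'
from h import *
deltas([-.1,.58,.45])
E
```

```text
t 10.1 p [0.0259 0.5623 0.4205] toolx [-0.    -0.004 -1.   ] y [-0.235  0.972 -0.003] z [ 0.972  0.235 -0.001] q [-90.8   6.5   0.8  77.2  -0.1  96.5 -76.4] F [0.5 0.8 1.3] w 0.0001
jaw yaw 13.6 turn to case y (mod180), world yaw: 0.0 (turn about tool x = minus that)
[-0.1   0.58  0.45] -> [-0.0295  0.0467 -0.1183]
```

Call:
step_arm(
  deltas=[
    [-1,-0.05,0.04,-0.06,0],
    [-1,-0.1,0.045,-0.12,0],
    [-1,-0.16,0.045,-0.12,0],
    [-1,-0.22,0.045,-0.12,0],
    [-1,-0.28,0.045,-0.12,0],
    [-1,-0.34,0.045,-0.12,0],
    [-1,-0.34,0.045,-0.12,0],
  ],
)

```text
time_s: 10.98
tool_pos: [-0.0949, 0.555, 0.6293]
tool_rot: [86.2, 85.7, 99.8]
force: [0.0, -0.2, 0.3]
grip_width: 0.0008
```

```bash
python3 - <<'E'
from h import *
deltas()
E
```

```text
t 10.975 p [-0.0949  0.555   0.6293] toolx [-0.013  0.074 -0.997] y [-0.235  0.969  0.075] z [0.972 0.235 0.005] q [-114.1   12.4   16.9   46.1   -4.2  117.6  -86.2] F [ 0.  -0.2  0.3] w 0.0008
jaw yaw 13.6 turn to case y (mod180), world yaw: 0.0 (turn about tool x = minus that)
```

The arm gives up some orientation at the limit (4° so far, in the wanted direction). Pushing further, to see whether it grows and stays.

Call:
step_arm(
  deltas=[
    [-1,-0.1,0.05,0,0],
    [-1,-0.2,0.1,0,0],
    [-1,-0.3,0.1,0,0],
    [-1,-0.3,0.1,0,0],
    [-1,-0.3,0.1,0,0],
    [-1,-0.3,0.1,0,0],
  ],
)

```text
time_s: 11.72
tool_pos: [-0.1022, 0.5683, 0.6652]
tool_rot: [86.4, 81.0, 100.0]
force: [-0.2, 1.1, -0.1]
grip_width: 0.0006
```

```bash
python3 - <<'E'
from h import *
deltas()
E
```

```text
t 11.725 p [-0.1022  0.5683  0.6652] toolx [-0.027  0.154 -0.988] y [-0.233  0.96   0.156] z [0.972 0.234 0.01 ] q [-113.5   13.7   16.5   40.2   -4.8  117.6  -86.7] F [-0.2  1.1 -0.1] w 0.0006
jaw yaw 13.5 turn to case y (mod180), world yaw: 0.1 (turn about tool x = minus that)
```

Call:
step_arm(
  deltas=[
    [-1,-0.6,0.2,0,0],
    [-1,-0.6,0.2,0,0],
    [-1,-0.6,0.2,0,0],
  ],
)

```text
time_s: 12.1
tool_pos: [-0.1045, 0.5641, 0.7022]
tool_rot: [86.6, 76.6, 100.1]
force: [0.2, -0.1, -0.5]
grip_width: 0.0004
```

Call:
step_arm(
  deltas=[
    [-1,-0.6,0.4,0,0],
    [-1,-0.6,0.4,0,0],
    [-1,-0.6,0.4,0,0],
  ],
)

```text
time_s: 12.48
tool_pos: [-0.1139, 0.5866, 0.7292]
tool_rot: [86.7, 72.5, 100.3]
force: [0.4, -0.1, 0.4]
grip_width: 0.0002
```

```bash
python3 - <<'E'
from h import *
deltas()
E
```

```text
t 12.475 p [-0.1139  0.5866  0.7292] toolx [-0.054  0.295 -0.954] y [-0.227  0.927  0.299] z [0.972 0.232 0.017] q [-112.6   16.2   16.8   29.2   -6.3  117.6  -87.4] F [ 0.4 -0.1  0.4] w 0.0002
jaw yaw 13.4 turn to case y (mod180), world yaw: 0.2 (turn about tool x = minus that)
```

Confirmed: about 4° per call, and each new call keeps it. Continuing to about 37°.

Call:
step_arm(
  deltas=[
    [-1,-0.6,0.4,0,0],
    [-1,-0.6,0.4,0,0],
    [-1,-0.6,0.4,0,0],
  ],
)

```text
time_s: 12.85
tool_pos: [-0.119, 0.5913, 0.7596]
tool_rot: [86.9, 68.5, 100.5]
force: [0.1, -0.5, -0.2]
grip_width: 0.0005
```

Call:
step_arm(
  deltas=[
    [-1,-0.6,0.3,0,0],
    [-1,-0.6,0.3,0,0],
    [-1,-0.6,0.3,0,0],
  ],
)

```text
time_s: 13.22
tool_pos: [-0.1173, 0.5667, 0.7974]
tool_rot: [87.1, 64.5, 100.7]
force: [-0.2, 1.0, 0.5]
grip_width: 0.0006
```

Call:
step_arm(
  deltas=[
    [-1,-0.6,0.2,0,0],
    [-1,-0.6,0.2,0,0],
    [-1,-0.6,0.2,0,0],
  ],
)

```text
time_s: 13.6
tool_pos: [-0.1092, 0.5176, 0.8391]
tool_rot: [87.3, 60.3, 100.9]
force: [-0.2, 0.7, 0.9]
grip_width: 0.0007
```

```bash
python3 - <<'E'
from h import *
deltas()
E
```

```text
t 13.6 p [-0.1092  0.5176  0.8391] toolx [-0.093  0.486 -0.869] y [-0.211  0.843  0.494] z [0.973 0.229 0.024] q [-121.6    9.7   26.3   23.7   -7.1  117.6  -88.2] F [-0.2  0.7  0.9] w 0.0007
jaw yaw 13.3 turn to case y (mod180), world yaw: 0.3 (turn about tool x = minus that)
```

Call:
step_arm(
  deltas=[
    [-1,-0.6,0.2,0,0],
    [-1,-0.6,0.2,0,0],
    [-1,-0.6,0.2,0,0],
  ],
)

```text
time_s: 13.98
tool_pos: [-0.1007, 0.4701, 0.8744]
tool_rot: [87.5, 56.4, 101.1]
force: [-0.7, 0.2, 0.2]
grip_width: 0.0005
```

Call:
step_arm(
  deltas=[
    [-1,-0.6,0.3,0,0],
    [-1,-0.6,0.3,0,0],
    [-1,-0.6,0.3,0,0],
  ],
)

```text
time_s: 14.35
tool_pos: [-0.0966, 0.4423, 0.9052]
tool_rot: [87.7, 52.5, 101.3]
force: [-0.7, 0.3, 0.4]
grip_width: 0.0008
```

```bash
python3 - <<'E'
from h import *
deltas([.15,.6,.5],[.45,.3,.4],case2w(-.25,0,.35))
print('face->',case2w(-.15,0,.071),case2w(-.06,0,.071))
E
```

```text
t 14.35 p [-0.0966  0.4423  0.9052] toolx [-0.119  0.597 -0.793] y [-0.195  0.769  0.608] z [0.974 0.227 0.025] q [-161.     2.7   62.9   23.5   -4.2  117.6  -88.7] F [-0.7  0.3  0.4] w 0.0008
jaw yaw 13.1 turn to case y (mod180), world yaw: 0.5 (turn about tool x = minus that)
[0.15 0.6  0.5 ] -> [ 0.3864 -0.1732  0.2658]
[0.45 0.3  0.4 ] -> [ 0.251  -0.5233  0.4874]
[ 0.6323 -0.119   0.35  ] -> [ 0.0188 -0.9116  0.5686]
face-> [ 0.60877132 -0.02179415  0.071     ] [0.58760853 0.06568234 0.071     ]
```

Tilt is 37.5° at azimuth 101°, as needed. Now around to the entry side of the case.

Call:
step_arm(
  deltas=[
    [-1,0.05,-0.02,0.03,0],
    [-1,0.39,-0.17,0.27,0],
    [-1,0.39,-0.17,0.27,0],
    [-1,0.39,-0.17,0.27,0],
    [-1,0.39,-0.17,0.27,0],
    [-1,0.39,-0.17,0.27,0],
    [-1,0.39,-0.17,0.27,0],
    [-1,0.25,-0.52,0.49,0],
    [-1,0.25,-0.52,0.49,0],
    [-1,0.25,-0.52,0.49,0],
    [-1,0.25,-0.52,0.49,0],
    [-1,0.25,-0.52,0.49,0],
  ],
)

```text
time_s: 15.85
tool_pos: [0.2448, 0.4466, 0.5225]
tool_rot: [87.1, 52.5, 100.9]
force: [1.1, 0.2, -0.6]
grip_width: 0.0005
```

```bash
python3 - <<'E'
from h import *
deltas([.45,.3,.4],[.5,.1,.4],case2w(-.25,0,.3))
E
```

```text
t 15.85 p [0.2448 0.4466 0.5225] toolx [-0.115  0.597 -0.794] y [-0.2    0.769  0.608] z [0.973 0.229 0.031] q [-50.6 -16.8   4.8  95.2 -29.1  79.6 -32.2] F [ 1.1  0.2 -0.6] w 0.0005
jaw yaw 13.2 turn to case y (mod180), world yaw: 0.4 (turn about tool x = minus that)
[0.45 0.3  0.4 ] -> [-0.014  -0.2282  0.1622]
[0.5 0.1 0.4] -> [-0.1392 -0.3919  0.1651]
[ 0.6323 -0.119   0.3   ] -> [-0.2059 -0.6474  0.2406]
```

Call:
step_arm(
  deltas=[
    [-1,-0.014,-0.23,0.16,0],
    [-1,-0.014,-0.23,0.16,0],
    [-1,-0.014,-0.23,0.16,0],
    [-1,-0.014,-0.23,0.16,0],
    [-1,-0.014,-0.23,0.16,0],
    [-1,-0.2,-0.647,0.24,0],
    [-1,-0.2,-0.647,0.24,0],
    [-1,-0.206,-0.647,0.24,0],
    [-1,-0.206,-0.647,0.24,0],
    [-1,-0.206,-0.647,0.24,0],
    [-1,-0.206,-0.647,0.24,0],
    [-1,-0.206,-0.647,0.24,0],
  ],
)

```text
time_s: 17.35
tool_pos: [0.6199, -0.095, 0.3064]
tool_rot: [87.2, 52.7, 101.0]
force: [0.9, 0.2, 2.2]
grip_width: 0.0005
```

```bash
python3 - <<'E'
from h import *
deltas(case2w(-.25,0,.3))
z=np.load('/tmp/top.npz');d=z['d'];P=cloud(d,camera_model('top'));p=z['p']
L=(P-C)@np.array([U,V,[0,0,1]]).T;X,Y,Z=L[...,0],L[...,1],L[...,2]
k=(d>0)&(X<-.09)&(X>-.25)&(abs(Y)<.08)&(Z>.04)&(Z<.09)
for n,kk in (('rib',k&(Z>.073)),('lid',k&(Z<.063))):
    q=L[kk];print(n,len(q),np.round(np.percentile(q,[2,50,98],axis=0),4))
E
```

```text
t 17.35 p [ 0.6199 -0.095   0.3064] toolx [-0.115  0.594 -0.796] y [-0.2    0.771  0.605] z [0.973 0.229 0.03 ] q [ -5.9  33.4  45.1  72.2 -48.9 110.7  47.3] F [0.9 0.2 2.2] w 0.0005
jaw yaw 13.2 turn to case y (mod180), world yaw: 0.4 (turn about tool x = minus that)
[ 0.6323 -0.119   0.3   ] -> [-0.0106 -0.0249  0.0063]
rib 89 [[-0.1482 -0.0291  0.0756]
 [-0.1424  0.0005  0.0822]
 [-0.1366  0.0296  0.0871]]
lid 922 [[-0.1668 -0.0554  0.0519]
 [-0.1253  0.0019  0.0566]
 [-0.0914  0.0563  0.0613]]
```

```bash
python3 - <<'E'
from h import *
deltas(case2w(-.2,0,.16),case2w(-.2,0,.087),case2w(-.175,0,.087),case2w(-.079,0,.087))
E
```

```text
t 17.35 p [ 0.6199 -0.095   0.3064] toolx [-0.115  0.594 -0.796] y [-0.2    0.771  0.605] z [0.973 0.229 0.03 ] q [ -5.9  33.4  45.1  72.2 -48.9 110.7  47.3] F [0.9 0.2 2.2] w 0.0005
jaw yaw 13.2 turn to case y (mod180), world yaw: 0.4 (turn about tool x = minus that)
[ 0.6205 -0.0704  0.16  ] -> [ 0.131  -0.0697  0.0018]
[ 0.6205 -0.0704  0.087 ] -> [ 0.1891 -0.1138 -0.0003]
[ 0.6146 -0.0461  0.087 ] -> [ 0.2043 -0.0939 -0.0005]
[0.5921 0.0472 0.087 ] -> [ 0.2623 -0.0174 -0.0011]
```

Call:
step_arm(
  deltas=[
    [-1,0.04,-0.02,0,0],
    [-1,0.08,-0.04,0,0],
    [-1,0.11,-0.06,0,0],
    [-1,0.11,-0.06,0,0],
  ],
)

```text
time_s: 17.85
tool_pos: [0.617, -0.0734, 0.1801]
tool_rot: [87.7, 52.6, 101.4]
force: [-0.1, 0.5, 1.1]
grip_width: 0.0007
```

```bash
python3 - <<'E'
from h import *
deltas(case2w(-.2,0,.16),case2w(-.2,0,.087),case2w(-.175,0,.087),case2w(-.079,0,.087))
E
```

```text
t 17.85 p [ 0.617  -0.0734  0.1801] toolx [-0.12   0.595 -0.794] y [-0.196  0.77   0.607] z [0.973 0.228 0.024] q [ -8.1  37.1  43.3  82.4 -49.7 100.   53.5] F [-0.1  0.5  1.1] w 0.0007
jaw yaw 13.2 turn to case y (mod180), world yaw: 0.4 (turn about tool x = minus that)
[ 0.6205 -0.0704  0.16  ] -> [ 0.0174 -0.0106  0.0036]
[ 0.6205 -0.0704  0.087 ] -> [ 0.0754 -0.0549  0.0019]
[ 0.6146 -0.0461  0.087 ] -> [ 0.0905 -0.035   0.0017]
[0.5921 0.0472 0.087 ] -> [0.1488 0.0413 0.001 ]
```

Call:
step_arm(
  deltas=[
    [-1,0.03,-0.025,0.002,0],
    [-1,0.06,-0.045,0.002,0],
    [-1,0.075,-0.055,0.002,0],
    [-1,0.075,-0.055,0.002,0],
    [-1,0.075,-0.055,0.002,0],
  ],
)

```text
time_s: 18.48
tool_pos: [0.623, -0.0725, 0.0909]
tool_rot: [87.2, 52.8, 100.9]
force: [0.7, -0.1, -0.0]
grip_width: 0.0003
```

```bash
python3 - <<'E'
from h import *
p,d=read_camera('scene')
cv2.imwrite('pics/s2.png',cv2.resize(p[130:280,190:390,::-1],(800,600),interpolation=cv2.INTER_CUBIC))
deltas(case2w(-.17,0,.087),case2w(-.1,0,.087),case2w(-.079,0,.087))
E
```

```text
t 18.525 p [ 0.6229 -0.0726  0.0909] toolx [-0.114  0.594 -0.796] y [-0.199  0.771  0.604] z [0.973 0.227 0.03 ] q [ -7.1  42.6  41.2  85.3 -52.3  93.7  58.5] F [0.5 0.2 0.2] w 0.0006
jaw yaw 13.2 turn to case y (mod180), world yaw: 0.4 (turn about tool x = minus that)
[ 0.6135 -0.0412  0.087 ] -> [ 0.0228  0.0237 -0.0022]
[0.597  0.0268 0.087 ] -> [ 0.0651  0.0795 -0.0027]
[0.5921 0.0472 0.087 ] -> [ 0.0778  0.0962 -0.0029]
```

View pics/s2.png

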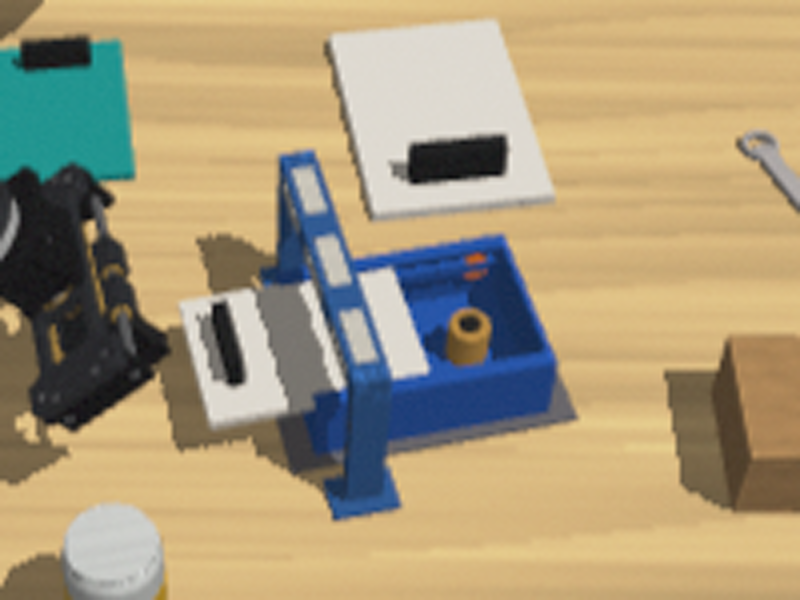

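The scene crop shows the gripper tilted left of the lid at (100,330), the rib at (228,340), the bushing upright at (468,335), and nothing else disturbed. Approaching the rib and starting the push.

Call:
step_arm(
  deltas=[
    [-1,0.008,0.008,-0.001,0],
    [-1,0.016,0.016,-0.002,0],
    [-1,0.023,0.024,-0.002,0],
    [-1,0.029,0.032,-0.0025,0],
    [-1,0.035,0.04,-0.0025,0],
    [-1,0.035,0.04,-0.0025,0],
  ],
)

```text
time_s: 19.27
tool_pos: [0.6074, -0.0196, 0.0853]
tool_rot: [87.4, 52.6, 101.2]
force: [-0.2, -0.9, -0.0]
grip_width: 0.0007
```

```bash
cat > look.py <<'E'
from h import *
deltas(case2w(-.1,0,.087),case2w(-.079,0,.087),case2w(-.075,0,.087))
p0,_,_=tool();print('TCP in case',np.round((p0-C)@np.array([U,V,[0,0,1]]).T,4))
for c in ('top','scene'):
    p,d=read_camera(c);P=cloud(d,camera_model(c));L=(P-C)@np.array([U,V,[0,0,1]]).T;X,Y,Z=L[...,0],L[...,1],L[...,2]
    w=(d>0)&(abs(Y)<.045)&(Z>.05)&(Z<.0625)&(X>-.05)&(X<.086)&(p.min(2)>90)
    b=(d>0)&(abs(X-.048)<.03)&(abs(Y)<.03)&(Z>.03)&(Z<.049)
    print(c,'lid front x',np.round(np.percentile(X[w],[90,98]),4) if w.any() else None,w.sum(),'bushing',np.round(np.median(L[b],0),3) if b.any() else None)
E
python3 look.py
```

```text
t 19.275 p [ 0.6074 -0.0196  0.0853] toolx [-0.118  0.595 -0.795] y [-0.198  0.77   0.606] z [0.973 0.229 0.028] q [-12.2  39.4  40.9  90.9 -52.6  90.   56.7] F [-0.2 -0.9 -0. ] w 0.0007
jaw yaw 13.2 turn to case y (mod180), world yaw: 0.4 (turn about tool x = minus that)
[0.597  0.0268 0.087 ] -> [0.0275 0.0388 0.0005]
[0.5921 0.0472 0.087 ] -> [0.0403 0.0555 0.0004]
[0.5911 0.0511 0.087 ] -> [0.0427 0.0587 0.0004]
TCP in case [-0.1475  0.0008  0.0853]
top lid front x [0.0084 0.0136] 650 bushing [0.043 0.002 0.041]
scene lid front x [0.0155 0.0189] 331 bushing [ 0.046 -0.004  0.042]
```

The lid follows as expected (front ≈ TCP+164 mm). Continuing up to the ridge.

Call:
step_arm(
  deltas=[
    [-1,0.005,0.008,0,0],
    [-1,0.01,0.015,0,0],
    [-1,0.015,0.022,0.0005,0],
    [-1,0.02,0.029,0.0005,0],
    [-1,0.025,0.036,0.0005,0],
    [-1,0.025,0.036,0.0005,0],
  ],
)

```text
time_s: 20.12
tool_pos: [0.598, 0.0226, 0.0873]
tool_rot: [87.4, 52.7, 101.1]
force: [-0.2, 0.1, -1.2]
grip_width: 0.0003
```

```bash
python3 look.py
```

```text
t 20.125 p [0.598  0.0226 0.0873] toolx [-0.117  0.595 -0.795] y [-0.198  0.771  0.606] z [0.973 0.228 0.028] q [-16.3  36.7  40.7  94.4 -52.8  87.4  54.5] F [-0.2  0.1 -1.2] w 0.0003
jaw yaw 13.2 turn to case y (mod180), world yaw: 0.4 (turn about tool x = minus that)
[0.597  0.0268 0.087 ] -> [0.0029 0.0032 0.    ]
[0.5921 0.0472 0.087 ] -> [ 0.0156  0.0199 -0.0001]
[0.5911 0.0511 0.087 ] -> [ 0.018   0.0231 -0.0001]
TCP in case [-1.043e-01  1.000e-04  8.730e-02]
top lid front x [0.0468 0.0557] 1061 bushing None
scene lid front x [0.0535 0.0614] 560 bushing None
```

Call:
step_arm(
  deltas=[
    [-1,0.003,0.004,0,0],
    [-1,0.006,0.008,0,0],
    [-1,0.009,0.0115,0,0],
    [-1,0.012,0.0155,0,0],
    [-1,0.014,0.018,0,0],
    [-1,0.0155,0.02,0,0],
    [-1,0.0155,0.02,0,0],
  ],
)

```text
time_s: 21.1
tool_pos: [0.5923, 0.0469, 0.087]
tool_rot: [87.4, 52.7, 101.1]
force: [0.1, -1.6, 1.0]
grip_width: 0.0006
```

```bash
python3 look.py
```

```text
t 21.1 p [0.5923 0.0469 0.087 ] toolx [-0.117  0.595 -0.795] y [-0.197  0.771  0.606] z [0.973 0.228 0.027] q [-18.6  35.3  40.4  96.3 -53.1  85.7  53.2] F [ 0.1 -1.6  1. ] w 0.0006
jaw yaw 13.2 turn to case y (mod180), world yaw: 0.4 (turn about tool x = minus that)
[0.597  0.0268 0.087 ] -> [-0.0125 -0.0164  0.    ]
[0.5921 0.0472 0.087 ] -> [ 0.0002  0.0003 -0.0001]
[0.5911 0.0511 0.087 ] -> [ 0.0026  0.0035 -0.0002]
TCP in case [-0.0793 -0.0001  0.087 ]
top lid front x [0.0716 0.0822] 1349 bushing None
scene lid front x [0.0754 0.0836] 779 bushing None
```

Call:
step_arm(
  deltas=[
    [-1,0.0006,0.0008,0,0],
    [-1,0.0012,0.0016,0,0],
    [-1,0.0018,0.0024,0,0],
    [-1,0.0018,0.0024,0,0],
  ],
)

```text
time_s: 21.7
tool_pos: [0.5922, 0.048, 0.087]
tool_rot: [87.3, 52.8, 100.9]
force: [1.4, -4.6, 1.8]
grip_width: 0.0003
```

Call:
step_arm(
  deltas=[
    [-1,0.0012,0.0016,0,0],
    [-1,0.0024,0.0032,0,0],
    [-1,0.0036,0.0048,0,0],
    [-1,0.0036,0.0048,0,0],
  ],
)

```text
time_s: 22.2
tool_pos: [0.5922, 0.0487, 0.0871]
tool_rot: [87.1, 53.3, 100.5]
force: [2.1, -12.9, 4.1]
grip_width: 0.0007
```

```bash
python3 look.py
```

```text
t 22.2 p [0.5922 0.0487 0.0871] toolx [-0.109  0.588 -0.801] y [-0.195  0.778  0.598] z [0.975 0.221 0.03 ] q [-19.2  34.8  40.7  96.8 -53.   84.9  52.7] F [  2.1 -12.9   4.1] w 0.0007
jaw yaw 12.8 turn to case y (mod180), world yaw: 0.8 (turn about tool x = minus that)
[0.597  0.0268 0.087 ] -> [-0.0134 -0.018  -0.0002]
[0.5921 0.0472 0.087 ] -> [-0.0008 -0.0012 -0.0005]
[0.5911 0.0511 0.087 ] -> [ 0.0016  0.002  -0.0006]
TCP in case [-0.0776 -0.0005  0.0871]
top lid front x [0.0716 0.082 ] 1334 bushing None
scene lid front x [0.0738 0.0835] 779 bushing None
```

It stops hard at about 13 N, above the ridge's 10 N, with the lid front at about 85 mm. Backing off and checking.

Call:
step_arm(
  deltas=[
    [-1,-0.01,-0.013,0,0],
    [-1,-0.025,-0.032,0,0],
    [-1,-0.05,-0.063,0,0],
    [-1,-0.065,-0.083,0,0],
    [-1,-0.09,-0.06,0,0],
    [-1,-0.13,-0.03,0,0],
    [-1,-0.17,0.0,0,0],
    [-1,-0.17,0.0,0,0],
  ],
)

```text
time_s: 23.3
tool_pos: [0.6114, -0.046, 0.2263]
tool_rot: [86.8, 52.7, 100.7]
force: [-0.4, -0.2, -0.8]
grip_width: 0.0002
```

```bash
python3 look.py; python3 - <<'E'
from h import *
p,d=read_camera('scene');a=cv2.resize(p[130:280,190:390,::-1],(400,300),interpolation=cv2.INTER_CUBIC)
p2,d2=read_camera('top');b=cv2.resize(p2[120:240,170:370,::-1],(400,300),interpolation=cv2.INTER_CUBIC)
cv2.imwrite('pics/end.png',np.hstack([a,b]))
for c,p,d in(('scene',p,d),('top',p2,d2)):
    P=cloud(d,camera_model(c));L=(P-C)@np.array([U,V,[0,0,1]]).T;X,Y,Z=L[...,0],L[...,1],L[...,2]
    k=(d>0)&(X<-.07)&(X>-.17)&(abs(Y)<.05)&(Z>.04)&(Z<.09)
    l=(d>0)&(X>-.04)&(X<.075)&(abs(Y)<.04)
    print(c,'behind rear edge:',k.sum(),np.round(np.percentile(X[k],[1,5,50]),4) if k.any() else '','lid top z',np.round(np.median(Z[l]),4))
    for n,(x,y) in dict(steel=(.543,-.217),red=(.631,-.242)).items():
        q=P[(np.hypot(P[...,0]-x,P[...,1]-y)<.03)&(P[...,2]>.03)&(P[...,2]<.045)&(d>0)]
        print(n,len(q),np.round((q.min(0)+q.max(0))/2,3) if len(q) else '')
E
```

```text
t 23.3 p [ 0.6114 -0.046   0.2263] toolx [-0.113  0.595 -0.796] y [-0.202  0.77   0.605] z [0.973 0.229 0.034] q [-11.5  32.6  44.3  82.9 -48.8 101.1  49.7] F [-0.4 -0.2 -0.8] w 0.0002
jaw yaw 13.2 turn to case y (mod180), world yaw: 0.4 (turn about tool x = minus that)
[0.597  0.0268 0.087 ] -> [ 0.1558 -0.0252 -0.002 ]
[0.5921 0.0472 0.087 ] -> [ 0.1685 -0.0085 -0.0021]
[0.5911 0.0511 0.087 ] -> [ 0.1709 -0.0053 -0.0022]
TCP in case [-0.1741  0.0031  0.2263]
top lid front x [0.0712 0.0818] 1333 bushing None
scene lid front x [0.0748 0.0838] 773 bushing None
scene behind rear edge: 149 [-0.0878 -0.0874 -0.0776] lid top z 0.0594
steel 80 [ 0.543 -0.216  0.036]
red 92 [ 0.632 -0.239  0.036]
top behind rear edge: 88 [-0.0918 -0.0915 -0.088 ] lid top z 0.0574
steel 0 
red 0
```

View pics/end.png

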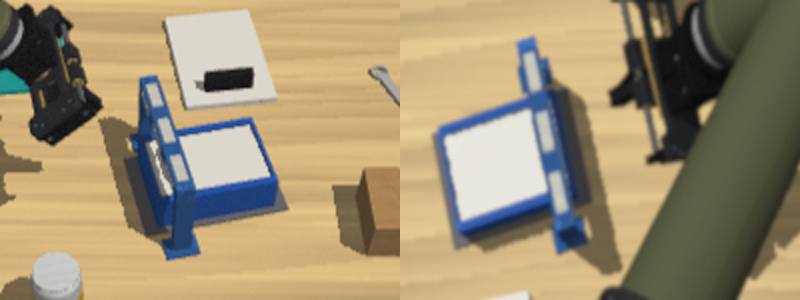

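Both views show the white lid closing the case right up to the stop wall, with the rib under the rail. The arm is clear and the other bushings haven't moved. Handing in.

```bash
python3 -c "
from h import *
print(env.sign_off())"
```

```text
the job is handed in; nothing more can be done
None
```

The job is done and handed in at about 23.5 s of robot time, and the sign-off gave no verdict. The brass bushing is standing in the case, and the small white lid is pushed home by its black rib.

**Bushing:** I set it down until light contact (about 5 N) and let go. It stood upright at about x = +48 mm, y = 0 in the case's frame, with its top at z ≈ 42 mm. The lid now hides it, so that was my last direct check.

**Tilt:** the move interface has no tilt axis. I got about 37° of tilt, fingertips pointing forward and down, by driving the arm against its joint-6 limit up in free air. At the time joint 1 came within 3° of its range limit.

**Lid:** it rode over the ridge and met a hard stop at about 13 N, above the 7 to 10 N the ridge needs. The finger position puts the front edge at about 86 mm, against the stop wall at 85 mm. The cameras read 82 to 84 mm, so they disagree by a few mm, which is roughly their accuracy. I inferred that the ridge sprang into its groove from the force and travel; I did not see it.

**Other things:** the steel and red bushings measured where they had been, seen by the scene camera only because the arm blocked the top view. The carton, can, large white lid and wrench looked undisturbed in the last pictures. I did not check the screwdriver or small carton again at the end.

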